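# Start the test sequencer from its keypad

## Robot

A 6-joint arm with a two-finger parallel gripper is mounted at the origin on a cart in front of the work surface, level with it; the furniture and walls round the work are solid. World frame = base frame: x ahead of the robot, y to its left, z up, the work surface at z = 0. Lengths are in m, angles in rad, forces in N, time in s.
With the tool pointing down it reaches from about 0.35 to 1 m from the base axis. Payload 7.1 kg.
Tool frame: the origin (TCP) lies midway between the tips of the shut fingers; the grasp point (between the pads) lies 19 mm behind it (env.tcp_to_grasp is the distance from the TCP to the grasp point, in m); z points along the fingers, y is the direction in which the jaws open and shut (so a half turn about z gives the same grasp; the last joint's range is limited). The gripper opens to 85 mm and grips with 20 to 120 N. Pads are 22 mm wide; open, the fingers measure 114 mm over their backs; the gripper's body (76 mm by 85 mm) begins 54 mm behind the grasp point. The pads swing forward as they close: fully open they stand 13 mm farther back than shut.
Start: joints at [-1.264, 0.423, 1.63, -0, 1.089, -0.019], TCP at [0.2, -0.592, 0.231] pointing down, gripper open.
Joint ranges: [-3, 3], [-0.9, 2.11], [0.09, 2.58], [-1.31, 4.45], [0.11, 2.69], [-2.54, 2.54]. Speed limits (rad/s): [2.39, 2.39, 3.01, 3.14, 3.14, 3.14].

## Interface

Orientations are given as a unit quaternion [w, x, y, z].
In Python, from workcell import env gives the robot as it stands. The module is installed in compiled form; this text tells all that it offers.
- The arm moves only by the tool move_arm, never from a script. Its argument "series" is a list of rows, each a list of 2 entries, a list of its own where there are three numbers: the shift along the tool's x, y, z in cm, then the turn, a rotation vector about the tool's x, y, z in rad. A call has 1 to 5 rows; each row is the pose to reach, as a shift and turn from the pose commanded when the call began, along the tool's axes at that moment; what a row does not reach only later rows make up. A row lasts 1/8 s, in which the tool goes at most 62.5 mm and 10.7 degrees, less where a joint would pass 70% of its speed; a pose out of reach is approached as far as the arm can. A call with a gripper value outside its range is refused whole. "claw" is the closure, from -1 (fully open) to 1 (shut), set as the call begins (left out, the last holds). The fingers move at their own pace and stop on an object; "squeeze" is the grip in N (left out, the last holds). Time passes only in rows, so rows that repeat a pose let the fingers close. It gives the time, the measured TCP pose, the force and the opening at its end, in the units of the state.
- env.get_obs(): the state, without advancing time (a new reading comes with each control period).
- env.camera(name): name is "scene" or "top"; returns the picture (480x640x3 uint8, blue, green, red); there is no depth.
- env.camera_info(name): a dict with "fx", "fy", "cx", "cy" (pixels), "k1" (the pictures are not rectified: a ray, as slopes to the right and down, at radius r is drawn at 1 + k1 r^2 times it, then the intrinsics apply), "position" and "orientation" of the camera in the world. Camera axes: x right, y down, z forward; pixel columns grow to the right and rows downward; lengths in m; the calibration is good to about 2 mm. A picture is of the moment at which its call begins. camera_info takes no time and is no camera call.
- env.job_done(): hands the job in, once; it reports no verdict.
Trained networks look in the newest picture that a camera, given by its name, has taken for a name from the list of things; names that differ only in an ending like _2 or _b are one class to them, and where a whole thing is asked for, a point or a joint stands for the part that bears it (a point fixed in the world has none). Each returns a list of dicts, best first, with "score" (0 to 1); they miss things now and then, are a little off and sometimes report something else, mostly with a low value. They report only what shows in the picture. A call takes as long as a camera call.
- env.find_in(thing, camera): "bbox" ([left, top, width, height] in pixels, round what is visible of it).
- env.tip_of(thing, camera): "centre" ([column, row] in pixels: a listed point, or the origin of a listed thing).
The state is a dict: "t": time; "qpos": joint angles; "qd": joint speeds; "effort": joint torques, N m; "ee_pos": TCP position; "tool_rot": TCP orientation; "contact_force": force on the tool from outside, world axes, zero at the start; "wrist_torque": the same for the moment, N m; "grip_width": finger opening in m.
Only numpy, scipy, OpenCV 4.12 (cv2) and the standard library are available. Lean on these libraries where they do the work, as an engineer would, in place of code of your own. Each camera call takes 0.05 s, during which the arm holds its last target.

## Task

Start the test sequencer on the grey keypad box towards the front of the bench: press the square key, then the small round key, then the long bar key. Press one key at a time, fully down, and let it come fully up before the next. Leave the large round key unpressed.

Things in the scene. Friction and masses are not known exactly. Their poses are not given: they have to be found in the camera images.
- key_square_top (a point): Square key, 32 x 32 mm, on the keypad. Point: centre of its flat top, 54 mm above the bench at rest, 10 mm above its 60 x 60 mm black bezel; z up. Pale bare metal; goes straight down 6 mm on a spring (1.5 N to start, 5 N at the bottom stop) and rises when let go.
- key_round_top (a point): Small round key, 26 mm in diameter, on the keypad. Point: centre of its flat top, 54 mm above the bench at rest, 10 mm above its 60 x 60 mm black bezel; z up. Pale bare metal; goes straight down 6 mm on a spring (1.5 N to start, 5 N at the bottom stop) and rises when let go.
- key_bar_top (a point): Long bar key, 20 x 50 mm, its length parallel to the keypad's display strip. Point: centre of its flat top, 54 mm above the bench at rest, 10 mm above its 60 x 60 mm black bezel; z up. Pale bare metal; goes straight down 6 mm on a spring (1.5 N to start, 5 N at the bottom stop) and rises when let go.
- key_large_top (a point): Large round key, 48 mm in diameter, same height and spring as the others; point: centre of its top. The keypad: a grey box 190 x 150 x 40 mm, fixed on the bench, dark blank display strip along its far short edge, four keys in a 2 by 2 grid at 68 mm pitch. Which key is in which place varies, as do the box's position and heading.

How it is judged:
On the way, in this order (a step that is already met when the one before it is completed fails the run):
1. the square key is pressed down, the other keys being up (height (world z) of key_square_top below 0.0505 m and height (world z) of each of key_round_top, key_bar_top, key_large_top above 0.0525 m), for 0.05 s.
2. the small round key is pressed down, the other keys being up (height (world z) of key_round_top below 0.0505 m and height (world z) of each of key_square_top, key_bar_top, key_large_top above 0.0525 m), for 0.05 s.
3. the long bar key is pressed down, the other keys being up (height (world z) of key_bar_top below 0.0505 m and height (world z) of each of key_square_top, key_round_top, key_large_top above 0.0525 m), for 0.05 s.
At the end, for the whole second after the job is handed in: The square, the small round and the long bar key have been pressed in this order, each at least 3.5 mm down with the others up, and all four keys are up again (within 1.5 mm) (height (world z) of each of key_square_top, key_round_top, key_bar_top, key_large_top above 0.0525 m); the robot touches nothing.
It fails at once if the large round key is pressed (2.5 mm or more) (height (world z) of key_large_top below 0.0515 m).
It fails at once if two keys are down at once (2.5 mm or more) (height (world z) of each of key_square_top, key_round_top below 0.0515 m or height (world z) of each of key_square_top, key_bar_top below 0.0515 m or height (world z) of each of key_round_top, key_bar_top below 0.0515 m).
It also fails if it takes over 34 s, if anything falls off the work surface, if the arm or the gripper's body presses on something with over 40 N, if the wrist force passes 120 N, or if a joint passes its speed limit or range.

## Working session

There is one attempt and no reset: what is moved stays moved. The work goes in short steps, Python scripts to look and compute and a tool call to move; the robot and the scene stay as the last step left them, time stands still between calls to the robot, and variables do not carry over. Pictures are saved under pics/ and viewed, and the job is handed in when it is done.

Besides the shell and the picture viewer there is one more tool, called after "Call:" as name([rows], argument=value, ...), one row to a line, values as JSON. move_arm: Moves the arm, as the interface text tells. Its arguments: {"type":"object","properties":{"series":{"type":"array"},"claw":{"type":"number"},"squeeze":{"type":"number"}},"required":["series"]}

```bash
mkdir -p pics
cat > h.py <<'E'
import numpy as np, cv2
from scipy.spatial.transform import Rotation as R
from workcell import env
def q(o): return R.from_quat([o[1],o[2],o[3],o[0]])
def rays(cam,px):
    i=env.camera_info(cam)
    K=np.array([[i['fx'],0,i['cx']],[0,i['fy'],i['cy']],[0,0,1.]])
    u=cv2.undistortPoints(np.array(px,float).reshape(-1,1,2),K,np.array([i['k1'],0,0,0,0.]))[:,0]
    d=np.c_[u,np.ones(len(u))]
    return np.array(i['position']),q(i['orientation']).apply(d)
def onz(cam,px,z):
    p,d=rays(cam,px); return p+d*((z-p[2])/d[:,2])[:,None]
def tri(p1,d1,p2,d2):
    A=np.c_[d1,-d2]; s=np.linalg.lstsq(A,p2-p1,rcond=None)[0]
    a=p1+d1*s[0]; b=p2+d2*s[1]; return (a+b)/2,np.linalg.norm(a-b)
E
python3 - <<'E'
from h import *
o=env.get_obs(); print(o['t'],o['ee_pos'],o['tool_rot'],o['contact_force'],o['grip_width'])
for c in('scene','top'):
    im=env.camera(c); cv2.imwrite(f'pics/{c}0.png',im); print(env.camera_info(c))
    for k in('square','round','bar','large'):
        print(c,k,[(round(r['score'],2),np.round(r['centre'],1)) for r in env.tip_of(f'key_{k}_top',c)])
print(env.get_obs()['t'])
E
```

```text
0.0 [ 0.19989432 -0.59157931  0.23054917] [-7.65580439e-04  9.86761821e-01  1.62174327e-01 -1.02664509e-04] [-0.47490065  1.25244097  0.14472317] 0.08550702913567895
{'fx': 438.00010134108805, 'fy': 438.00010134108805, 'cx': 314.4504662241698, 'cy': 238.95912272742976, 'k1': 0.028647223786591434, 'position': array([0.15152184, 0.61252006, 0.53208997]), 'orientation': array([ 0.13715184, -0.26471607,  0.83199674, -0.46786345])}
scene square [(0.8, array([353.7, 267.4])), (0.65, array([351.2, 241.5]))]
scene round [(0.55, array([330. , 251.4]))]
scene bar [(0.63, array([349.5, 239.2]))]
scene large [(0.76, array([375.9, 252.3])), (0.26, array([350.3, 240. ]))]
{'fx': 585.665989022128, 'fy': 585.665989022128, 'cx': 321.7251901592455, 'cy': 240.63448108604658, 'k1': -0.05685651602190727, 'position': array([0.4736058 , 0.02112075, 0.94472788]), 'orientation': array([ 0.01925112, -0.70329022,  0.70952609, -0.03981192])}
top square [(0.71, array([361.5, 302.2])), (0.64, array([317.7, 294.3]))]
top round [(0.66, array([320.2, 248.9]))]
top bar [(0.76, array([366.9, 257.1]))]
top large [(0.87, array([362., 299.]))]
0.5
```

View pics/top0.png

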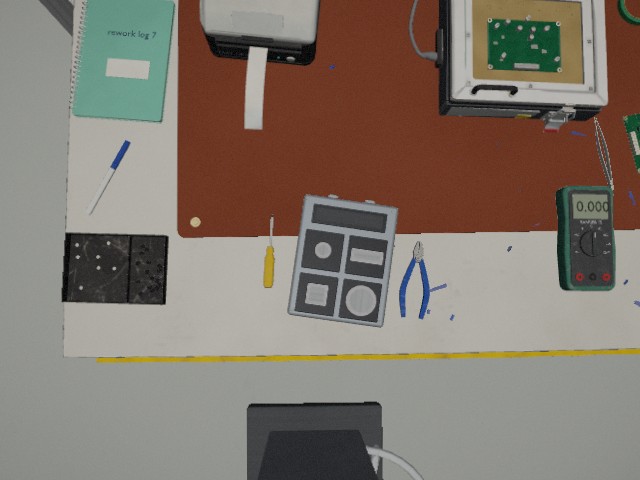

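View pics/scene0.png

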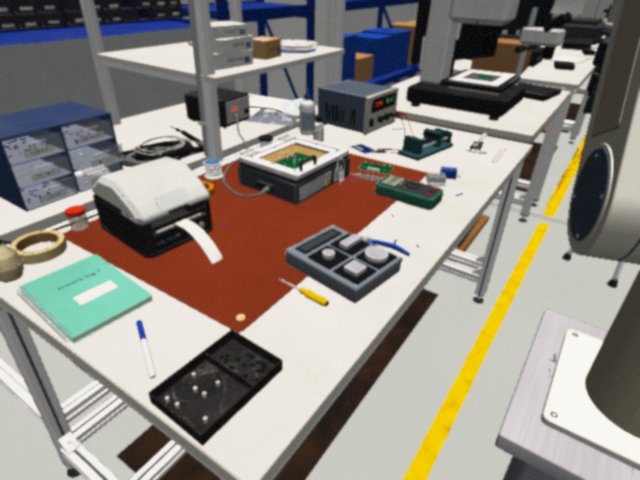

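Run:
```python
import cv2
a=cv2.imread('pics/top0.png')[200:350,260:430]; cv2.imwrite('pics/topc.png',cv2.resize(a,None,fx=4,fy=4,interpolation=2))
a=cv2.imread('pics/scene0.png')[210:310,290:420]; cv2.imwrite('pics/scenec.png',cv2.resize(a,None,fx=6,fy=6,interpolation=2))
from h import *
T={'sq':(317.7,294.3),'rd':(320.2,248.9),'bar':(366.9,257.1),'lg':(362,299)}
for k,v in T.items(): print(k,onz('top',[v],.054).round(4))
for v in [(353.7,267.4),(351.2,241.5),(330,251.4),(349.5,239.2),(375.9,252.3)]: print(v,onz('scene',[v],.054).round(4))
```

```text
sq [[0.4665 0.0017 0.054 ]]
rd [[ 0.5355 -0.0027  0.054 ]]
bar [[ 0.5224 -0.074   0.054 ]]
lg [[ 0.4587 -0.0655  0.054 ]]
(353.7, 267.4) [[0.4674 0.0092 0.054 ]]
(351.2, 241.5) [[ 0.5184 -0.0678  0.054 ]]
(330, 251.4) [[ 0.5335 -0.0104  0.054 ]]
(349.5, 239.2) [[ 0.5259 -0.0735  0.054 ]]
(375.9, 252.3) [[ 0.458 -0.062  0.054]]
```

View crops.

The top view shows the keypad with its display at (350,215). The keys are small round (323,250), bar (367,257), square (317,294) and large round (361,300). The scene view agrees. I'll check the crops to refine these.

View pics/topc.png

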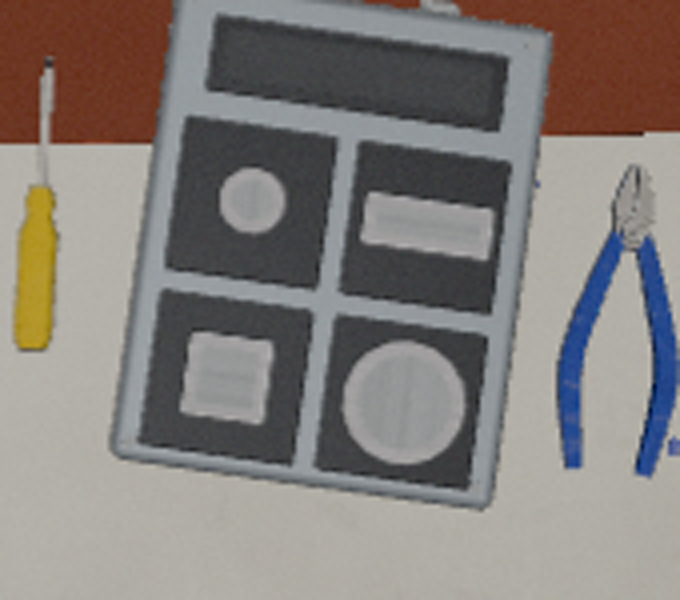

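View pics/scenec.png

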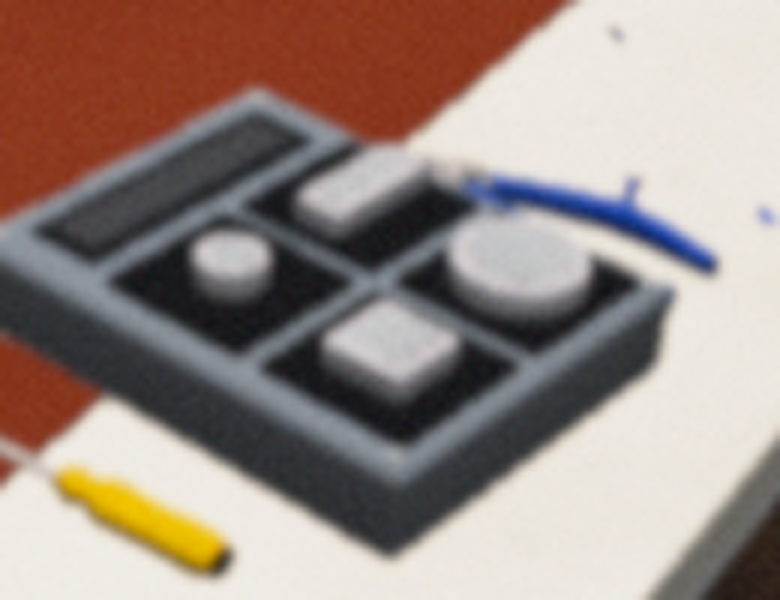

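Run:
```python
from h import *
im=cv2.imread('pics/top0.png'); g=cv2.cvtColor(im,cv2.COLOR_BGR2GRAY)
hsv=cv2.cvtColor(im,cv2.COLOR_BGR2HSV)
approx={'sq':(316.9,294.4),'rd':(323.1,249.9),'bar':(366.9,256.4),'lg':(360.9,300.6)}
S={'sq':(355.1,267.1),'rd':(328.4,252.7),'bar':(350.4,240),'lg':(376.4,253.2)}
m=(g>115).astype(np.uint8)
n,l,st,c=cv2.connectedComponentsWithStats(m,connectivity=4)
P={}
for k,a in approx.items():
    i=l[int(a[1]),int(a[0])]; t=c[i]
    w=onz('top',[t],.054)[0]; w2=onz('scene',[S[k]],.054)[0]
    X,gap=tri(*[x if j==0 else x[0] for j,x in enumerate(rays('top',t))],*[x if j==0 else x[0] for j,x in enumerate(rays('scene',S[k]))])
    print(k,st[i],t.round(1),w.round(4),w2.round(4),'tri',X.round(4),round(gap,4)); P[k]=w
# grid fit
G={'rd':(1,1),'bar':(1,-1),'sq':(-1,1),'lg':(-1,-1)}
A=np.array([np.array(G[k])*.034 for k in P]);B=np.array([P[k][:2] for k in P]);bc=B.mean(0)
H=A.T@(B-bc);th=np.arctan2(H[0,1]-H[1,0],H[0,0]+H[1,1])
Rm=np.array([[np.cos(th),-np.sin(th)],[np.sin(th),np.cos(th)]])
print('heading',th,bc); fit=A@Rm.T+bc
for k,f,b in zip(P,fit,B): print(k,f.round(4),(b-f).round(4))
o=env.get_obs();r=q(o['tool_rot']);print(r.as_matrix().round(3))
for k,f in zip(P,fit): print(k,(r.inv().apply(np.r_[f,.070]-o['ee_pos'])*100).round(1))
```

```text
sq [305 283  23  23 431] [316.3 293.9] [0.4671 0.0039 0.054 ] [0.4658 0.0068 0.054 ] tri [0.4672 0.0039 0.0517] 0.0002
rd [315 242  16  16 210] [322.5 249.7] [ 0.5343 -0.0062  0.054 ] [ 0.5335 -0.0046  0.054 ] tri [ 0.5344 -0.0062  0.0527] 0.0001
bar [350 248  33  17 407] [366.4 256. ] [ 0.524  -0.0732  0.054 ] [ 0.5228 -0.0719  0.054 ] tri [ 0.5239 -0.0734  0.0529] 0.0004
lg [346 285  30  31 735] [360.5 300.2] [ 0.4569 -0.0631  0.054 ] [ 0.4557 -0.0597  0.054 ] tri [ 0.457  -0.0632  0.0516] 0.0004
heading -0.15064867580986457 [ 0.49557313 -0.03466398]
sq [0.4671 0.0041] [ 0.0001 -0.0002]
rd [ 0.5343 -0.0062] [-0.     -0.0001]
bar [ 0.5241 -0.0734] [-0.0001  0.0002]
lg [ 0.4569 -0.0632] [0.0001 0.0001]
[[ 0.947  0.32  -0.   ]
 [ 0.32  -0.947  0.   ]
 [ 0.    -0.    -1.   ]]
sq [ 44.4 -47.9  16.1]
rd [ 50.4 -44.8  16.1]
bar [ 47.3 -38.8  16.1]
lg [ 41.3 -41.9  16.1]
```

The grid fit residuals are 0.2 mm or less and the triangulated heights are 52–53 mm (text: 54). Next I'll shut the gripper and travel at height.

Call:
move_arm([
  [[3, -3.2, 0], [0, 0, 0]],
  [[6.5, -7, 0], [0, 0, 0]],
  [[10, -10.8, 0], [0, 0, 0]],
  [[13.5, -14.6, 0], [0, 0, 0]],
  [[17, -18.3, 0], [0, 0, 0]],
], claw=1, squeeze=40)

```text
t: 1.12
ee_pos: [0.303, -0.3629, 0.2315]
tool_rot: [0.0, 0.987, 0.162, 0.0]
contact_force: [0.9, -0.9, 1.0]
grip_width: -0.0
```

Call:
move_arm([
  [[4, -4.3, 0], [0, 0, 0]],
  [[8, -8.6, 0], [0, 0, 0]],
  [[12, -12.9, 0], [0, 0, 0]],
  [[16, -17.3, 0], [0, 0, 0]],
  [[20, -21.6, 0], [0, 0, 0]],
])

```text
t: 1.75
ee_pos: [0.4236, -0.0939, 0.2318]
tool_rot: [0.0, 0.987, 0.162, 0.001]
contact_force: [1.1, -0.5, -0.5]
grip_width: -0.0002
```

Call:
move_arm([
  [[3, -3.2, 3], [0, 0, 0]],
  [[5.5, -6, 6], [0, 0, 0]],
  [[7.4, -8, 9], [0, 0, 0]],
  [[7.4, -8, 11], [0, 0, 0]],
  [[7.4, -8, 11], [0, 0, 0]],
])

```text
t: 2.38
ee_pos: [0.4664, 0.0042, 0.1202]
tool_rot: [-0.0, 0.987, 0.163, -0.002]
contact_force: [-0.7, 0.5, -0.1]
grip_width: -0.0001
```

```bash
cat >> h.py <<'E'
KEYS={'sq':(.4671,.0041),'rd':(.5343,-.0062),'bar':(.5241,-.0734),'lg':(.4569,-.0632)}
def st():
    o=env.get_obs();r=q(o['tool_rot']);print(round(o['t'],2),o['ee_pos'].round(4),o['contact_force'].round(2),round(o['grip_width'],4),'tilt',r.as_matrix()[:,2].round(4))
    for k,f in KEYS.items(): print(k,(r.inv().apply(np.r_[f,.054]-o['ee_pos'])*100).round(2))
E
python3 -c "
from h import *
st()
for c in('top','scene'):
    im=env.camera(c);im=im[180:330,260:430] if c=='top' else im[170:310,280:420]
    cv2.imwrite(f'pics/{c}1.png',cv2.resize(im,None,fx=4,fy=4,interpolation=2))"
```

```text
2.38 [0.4664 0.0042 0.1202] [-0.69  0.48 -0.07] -0.0001 tilt [-0.0031  0.     -1.    ]
sq [0.08 0.04 6.62]
rd [6.12 3.17 6.6 ]
bar [3.   9.21 6.6 ]
lg [-3.04  6.08  6.62]
```

View pics/scene1.png

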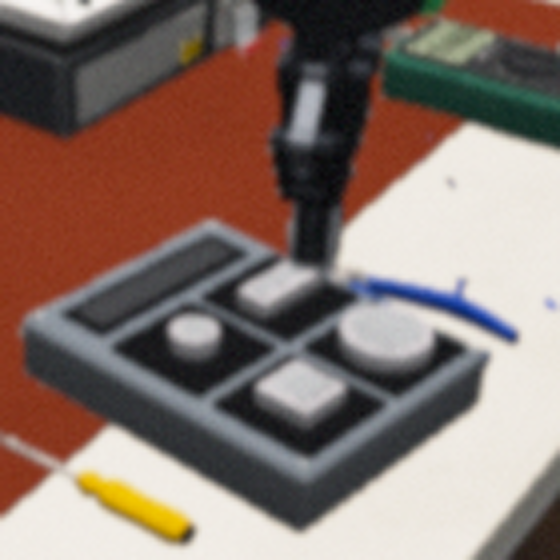

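View pics/top1.png

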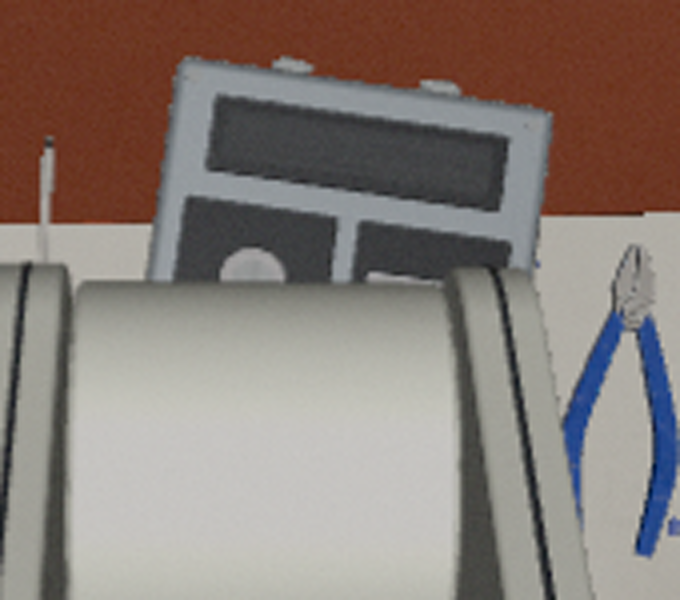

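The scene view shows the shut fingertips in mid-air at about pixel (358,236). The top view is hidden by the arm. I'll check the tip pixel against the measured TCP while descending to hover.

```bash
python3 -c "
from h import *
print(onz('scene',[(358.2,236)],.120))"
```

```text
[[0.46717146 0.00218084 0.12      ]]
```

Call:
move_arm([
  [[0, 0, 2], [0, 0, 0]],
  [[0, 0, 4], [0, 0, 0]],
  [[0, 0, 5], [0, 0, 0]],
  [[0, 0, 5.5], [0, 0, 0]],
  [[0, 0, 5.5], [0, 0, 0]],
])

```text
t: 3.1
ee_pos: [0.4677, 0.0037, 0.0667]
tool_rot: [0.0, 0.987, 0.162, 0.0]
contact_force: [-0.1, -1.0, 0.4]
grip_width: 0.0
```

```bash
python3 -c "
from h import *
st()
for c in('scene',):
    im=env.camera(c);im=im[170:310,280:420]
    cv2.imwrite(f'pics/{c}2.png',cv2.resize(im,None,fx=4,fy=4,interpolation=2))"
```

```text
3.1 [0.4677 0.0037 0.0667] [-0.08 -1.04  0.43] 0.0 tilt [ 4.e-04 -0.e+00 -1.e+00]
sq [-0.04 -0.06  1.27]
rd [6.   3.07 1.27]
bar [2.88 9.11 1.27]
lg [-3.16  5.99  1.27]
```

View pics/scene2.png

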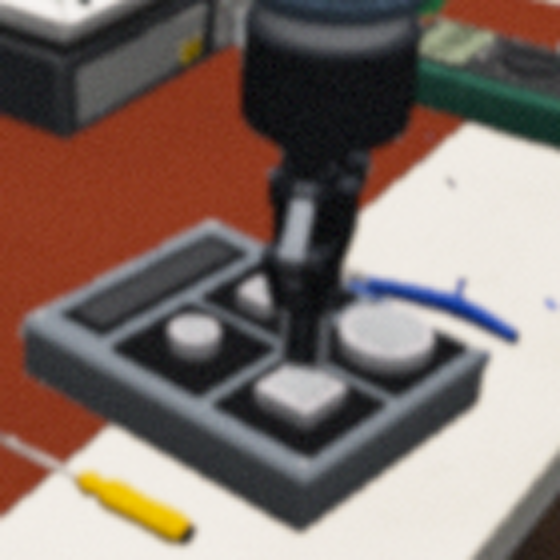

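The tips stand directly over the square key, at crop (303,355). I'll press and read the force.

Call:
move_arm([
  [[0, 0, 0.8], [0, 0, 0]],
  [[0, 0, 1.3], [0, 0, 0]],
  [[0, 0, 1.75], [0, 0, 0]],
  [[0, 0, 1.75], [0, 0, 0]],
  [[0, 0, 1.75], [0, 0, 0]],
])

```text
t: 3.78
ee_pos: [0.4675, 0.0038, 0.049]
tool_rot: [0.0, 0.987, 0.162, 0.0]
contact_force: [-1.3, -0.4, 4.4]
grip_width: -0.0003
```

Call:
move_arm([
  [[0, 0, 0.07], [0, 0, 0]],
  [[0, 0, 0.07], [0, 0, 0]],
])

```text
t: 4.03
ee_pos: [0.4675, 0.0038, 0.0483]
tool_rot: [0.0, 0.987, 0.162, 0.0]
contact_force: [-0.4, -0.2, 5.4]
grip_width: 0.0004
```

```bash
python3 -c "
from h import *
st()
im=env.camera('scene')[170:310,280:420]
cv2.imwrite('pics/scene3.png',cv2.resize(im,None,fx=4,fy=4,interpolation=2))
st()"
```

```text
4.03 [0.4675 0.0038 0.0483] [-0.37 -0.21  5.45] 0.0004 tilt [ 3.e-04  0.e+00 -1.e+00]
sq [-0.03 -0.04 -0.57]
rd [ 6.01  3.09 -0.57]
bar [ 2.89  9.13 -0.57]
lg [-3.15  6.01 -0.57]
4.08 [0.4675 0.0038 0.0482] [-0.37  0.6   4.13] -0.0 tilt [ 2.e-04  0.e+00 -1.e+00]
sq [-0.03 -0.04 -0.58]
rd [ 6.01  3.09 -0.58]
bar [ 2.89  9.13 -0.58]
lg [-3.15  6.01 -0.58]
```

View pics/scene3.png

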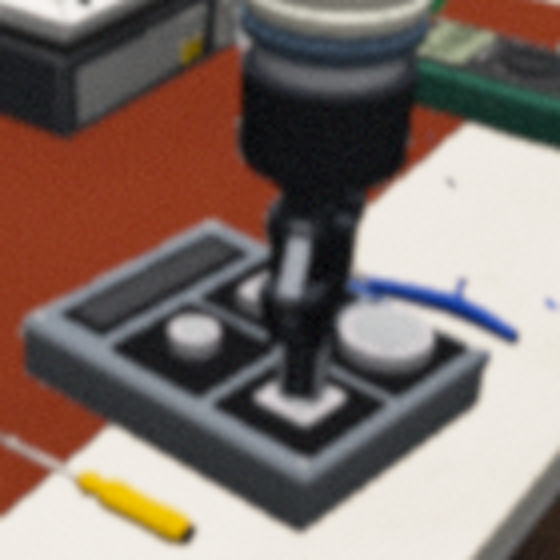

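The picture shows the square key sunk under the tips at crop (300,395). Tip z is 48 mm and the force about 5 N, so it is fully down. I'll lift and move over the small round key.

Call:
move_arm([
  [[0, 0, -1.5], [0, 0, 0]],
  [[0, 0, -3], [0, 0, 0]],
  [[3, 1.5, -3.5], [0, 0, 0]],
  [[6, 3.1, -3], [0, 0, 0]],
  [[6, 3.1, -2], [0, 0, 0]],
])

```text
t: 4.7
ee_pos: [0.5374, -0.0067, 0.0696]
tool_rot: [0.0, 0.987, 0.162, 0.002]
contact_force: [-1.2, -0.1, 0.2]
grip_width: 0.0002
```

Call:
move_arm([
  [[0, 0, 0], [0, 0, 0]],
  [[0, 0, 0], [0, 0, 0]],
])

```text
t: 4.95
ee_pos: [0.5328, -0.0062, 0.0681]
tool_rot: [-0.0, 0.987, 0.162, -0.001]
contact_force: [0.0, -0.6, -0.0]
grip_width: -0.0004
```

```bash
python3 -c "
from h import *
im=env.camera('scene')[170:310,280:420]
cv2.imwrite('pics/scene4.png',cv2.resize(im,None,fx=4,fy=4,interpolation=2))
st()"
```

```text
5.0 [ 0.5331 -0.0062  0.0682] [0.04 0.07 0.2 ] -0.0003 tilt [-0.001  0.    -1.   ]
sq [-5.92 -3.09  1.43]
rd [0.12 0.04 1.42]
bar [-3.    6.08  1.43]
lg [-9.04  2.96  1.43]
```

View pics/scene4.png

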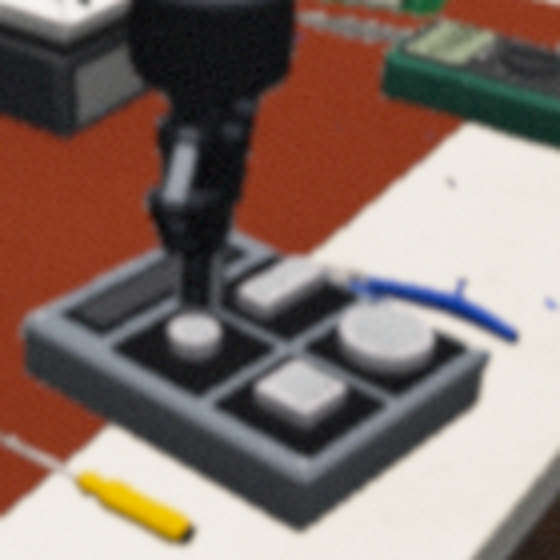

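The square key is up again at crop (300,390), and the tips are over the round key at (200,310). Pressing it now.

Call:
move_arm([
  [[0, 0, 0.8], [0, 0, 0]],
  [[0, 0, 1.4], [0, 0, 0]],
  [[0, 0, 2], [0, 0, 0]],
  [[0, 0, 2], [0, 0, 0]],
  [[0, 0, 2], [0, 0, 0]],
])

```text
t: 5.62
ee_pos: [0.5338, -0.0063, 0.048]
tool_rot: [-0.0, 0.987, 0.162, -0.0]
contact_force: [-2.2, 0.2, 6.3]
grip_width: 0.0
```

Call:
move_arm([
  [[0, 0, 0], [0, 0, 0]],
  [[0, 0, 0], [0, 0, 0]],
])

```text
t: 5.88
ee_pos: [0.5339, -0.0063, 0.0481]
tool_rot: [-0.0, 0.987, 0.162, -0.0]
contact_force: [-0.8, 0.3, 6.0]
grip_width: 0.0002
```

```bash
python3 -c "
from h import *
st()
im=env.camera('scene')[170:310,280:420]
cv2.imwrite('pics/scene5.png',cv2.resize(im,None,fx=4,fy=4,interpolation=2))
st()"
```

```text
5.88 [ 0.5339 -0.0063  0.0481] [-0.83  0.35  5.97] 0.0002 tilt [-7.e-04  1.e-04 -1.e+00]
sq [-5.99 -3.12 -0.59]
rd [ 0.04  0.   -0.59]
bar [-3.07  6.04 -0.59]
lg [-9.11  2.93 -0.59]
5.92 [ 0.5338 -0.0063  0.048 ] [-1.77  0.09  6.13] -0.0001 tilt [-8.e-04  1.e-04 -1.e+00]
sq [-5.99 -3.12 -0.59]
rd [ 0.05  0.01 -0.6 ]
bar [-3.07  6.05 -0.6 ]
lg [-9.11  2.93 -0.59]
```

View pics/scene5.png

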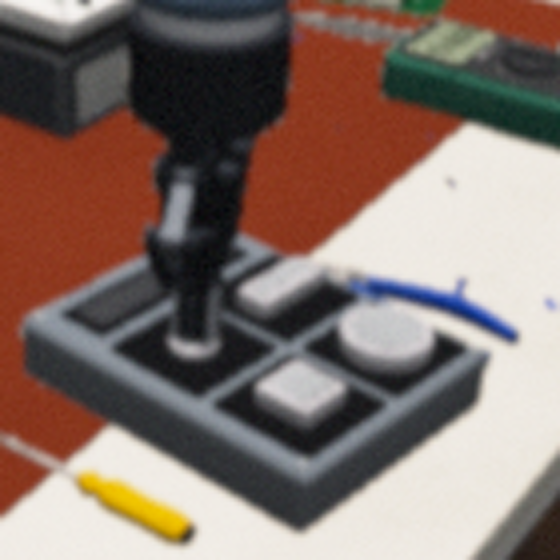

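The round key is down under the tips at crop (195,345), with tip z 48 mm and about 6 N. The others are up. Next is the bar.

Call:
move_arm([
  [[0, 0, -1.5], [0, 0, 0]],
  [[0, 0, -3], [0, 0, 0]],
  [[-1.5, 3, -3.5], [0, 0, 0]],
  [[-3.1, 6, -3], [0, 0, 0]],
  [[-3.1, 6, -2], [0, 0, 0]],
])

```text
t: 6.55
ee_pos: [0.5245, -0.0748, 0.0693]
tool_rot: [0.0, 0.987, 0.161, 0.001]
contact_force: [-0.8, -0.7, 0.5]
grip_width: -0.0
```

Call:
move_arm([
  [[0, 0, 0], [0, 0, 0]],
  [[0, 0, 0], [0, 0, 0]],
])

```text
t: 6.8
ee_pos: [0.5241, -0.0724, 0.0683]
tool_rot: [-0.0, 0.987, 0.163, -0.0]
contact_force: [-0.2, 0.1, -0.6]
grip_width: 0.0004
```

```bash
python3 -c "
from h import *
im=env.camera('scene')[170:310,280:420]
cv2.imwrite('pics/scene6.png',cv2.resize(im,None,fx=4,fy=4,interpolation=2))
st()"
```

```text
6.85 [ 0.5243 -0.0724  0.0684] [ 0.38 -0.06  0.24] 0.0002 tilt [ 2.e-04  1.e-04 -1.e+00]
sq [-2.96 -9.08  1.44]
rd [ 3.08 -5.95  1.44]
bar [-0.05  0.09  1.44]
lg [-6.08 -3.03  1.44]
```

View pics/scene6.png

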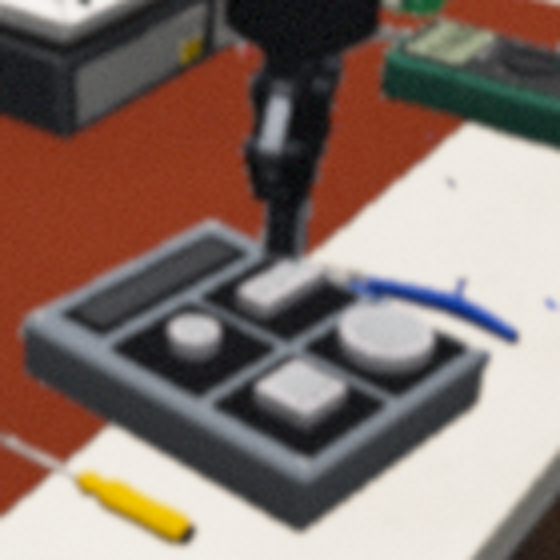

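The round key is up again at crop (195,335), and the tips are over the bar at (285,255). Pressing it now.

Call:
move_arm([
  [[0, 0, 0.8], [0, 0, 0]],
  [[0, 0, 1.4], [0, 0, 0]],
  [[0, 0, 2], [0, 0, 0]],
  [[0, 0, 2], [0, 0, 0]],
  [[0, 0, 2], [0, 0, 0]],
])

```text
t: 7.48
ee_pos: [0.5239, -0.0728, 0.0481]
tool_rot: [-0.0, 0.987, 0.162, -0.0]
contact_force: [-0.6, 2.6, 4.9]
grip_width: -0.0
```

Call:
move_arm([
  [[0, 0, 0], [0, 0, 0]],
  [[0, 0, 0], [0, 0, 0]],
])

```text
t: 7.72
ee_pos: [0.524, -0.0728, 0.0481]
tool_rot: [-0.0, 0.987, 0.162, -0.0]
contact_force: [-0.7, 3.3, 4.6]
grip_width: -0.0
```

```bash
python3 -c "
from h import *
st()
im=env.camera('scene')[170:310,280:420]
cv2.imwrite('pics/scene7.png',cv2.resize(im,None,fx=4,fy=4,interpolation=2))
st()"
```

```text
7.72 [ 0.524  -0.0728  0.0481] [-0.73  3.26  4.58] -0.0 tilt [-2.e-04  3.e-04 -1.e+00]
sq [-2.93 -9.11 -0.59]
rd [ 3.11 -5.98 -0.59]
bar [-0.01  0.06 -0.59]
lg [-6.05 -3.06 -0.59]
7.78 [ 0.524  -0.0728  0.0481] [-0.87  2.95  4.96] -0.0003 tilt [-2.e-04  3.e-04 -1.e+00]
sq [-2.93 -9.11 -0.59]
rd [ 3.11 -5.98 -0.59]
bar [-0.01  0.06 -0.59]
lg [-6.05 -3.06 -0.59]
```

View pics/scene7.png

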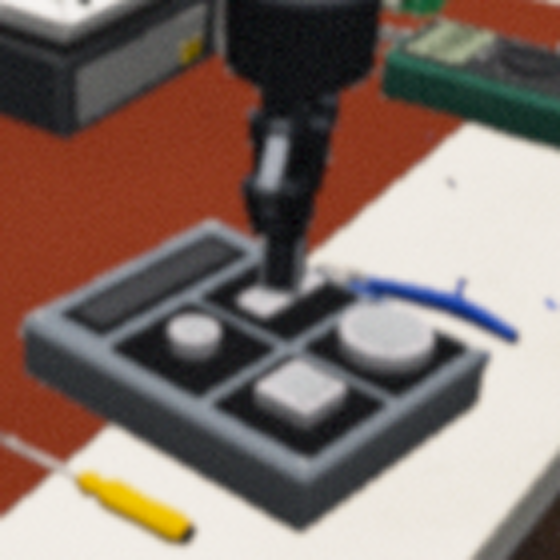

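The bar is down at crop (280,295), with tip z 48 mm and about 5 N. The others are up. I'll lift clear.

Call:
move_arm([
  [[0, 0, -1.5], [0, 0, 0]],
  [[0, 0, -4], [0, 0, 0]],
  [[0, 0, -8], [0, 0, 0]],
  [[0, 0, -11], [0, 0, 0]],
  [[0, 0, -12], [0, 0, 0]],
])

```text
t: 8.4
ee_pos: [0.525, -0.0736, 0.1704]
tool_rot: [0.001, 0.987, 0.162, 0.002]
contact_force: [-0.4, 0.1, 0.1]
grip_width: 0.0001
```

Call:
move_arm([
  [[0, 0, 0], [0, 0, 0]],
  [[0, 0, 0], [0, 0, 0]],
  [[0, 0, 0], [0, 0, 0]],
  [[0, 0, 0], [0, 0, 0]],
])

```text
t: 8.9
ee_pos: [0.5236, -0.0731, 0.1673]
tool_rot: [-0.0, 0.987, 0.162, -0.001]
contact_force: [-0.6, -0.1, -0.4]
grip_width: -0.0001
```

```bash
python3 -c "
from h import *
im=env.camera('scene')[170:310,280:420]
cv2.imwrite('pics/scene8.png',cv2.resize(im,None,fx=4,fy=4,interpolation=2))
st()"
```

```text
8.95 [ 0.5237 -0.0731  0.1675] [ 0.16 -0.05 -0.35] -0.0001 tilt [-1.1e-03  2.0e-04 -1.0e+00]
sq [-2.88 -9.12 11.36]
rd [ 3.16 -5.99 11.35]
bar [ 0.04  0.05 11.35]
lg [-6.   -3.07 11.36]
```

View pics/scene8.png

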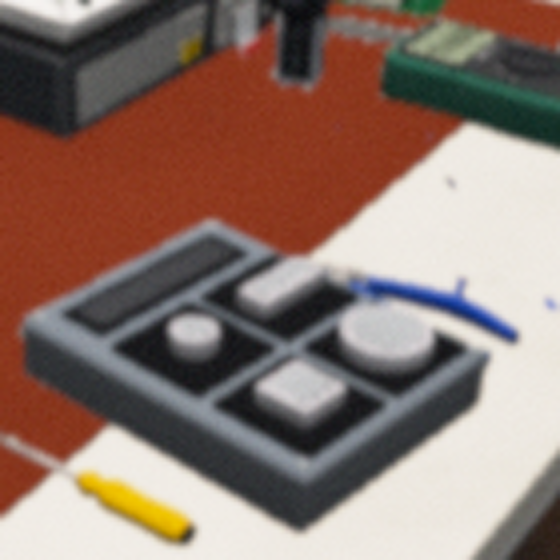

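All four keys are up, and the gripper is clear at z 0.167 m with no contact force. I'll hand the job in.

```bash
python3 -c "
from h import *
env.job_done()"
```

```text
the job is handed in; nothing more can be done
```

I pressed the square key, then the small round key, then the long bar key with the shut fingertips, and handed the job in at about 9 s. At each press the tip reached z ≈ 48 mm with about 5–6 N vertically, and the pictures showed that key down and the others up. Between presses they showed the released key back up.

**Last checks:** the final picture shows all four keys up. The gripper was clear at z ≈ 0.167 m with about 0 N on the tool. The large round key was never touched.

**Disagreements:**
- The networks confused some keys: square was also reported on the large key, and their key centres were a few mm off. I used segmented centres instead; these fit the 68 mm grid to within 0.2 mm.
- Triangulated key heights came out at 52–53 mm against the stated 54 mm, about the calibration error.
- During the bar press there was an unexplained side force of about 3 N, which was gone after the lift.

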